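# Put three bench things back on their own mats

## Task

The bottle, the tube rack and the timer are standing on each other's mats. Put each one back in the middle of the mat of its own shape: the round bottle on the round mat, the long tube rack lengthwise on the long mat, the timer on the small square mat, all upright and without tipping any of them over. The empty steel plate is free for putting one down on the way; do not move the tape roll or the marker.

Things in the scene. Friction and masses are not known exactly. Their poses are not given: they have to be found in the camera images.
- bottle_center (a point): centre, half-way up, of the small media bottle: clear round bottle with a broad orange screw cap, standing upright, 111 mm tall, body 56 mm across, the cap somewhat narrower; closed and rigid; z axis up. This point is 55 mm above its underside. The straight 56 mm body reaches from the underside to 85 mm above it, the neck and cap are above that; it is tall, so take it by the upper part of the body, 65 to 80 mm above its underside, to keep the gripper's palm clear of the cap.
- rack_center (a point): centre, half-way up, of the blue microtube rack with small capped tubes in it (all one rigid body): 69 mm (its x axis) x 127 mm (its y axis), about 48 mm tall with the tubes, side walls 40 mm tall; z axis up. This point is 24 mm above its underside.
- timer_center (a point): centre of the small white bench timer with a display and three keys, lying flat: 68 mm (its x axis) x 62 mm (its y axis), 18 mm tall, edges somewhat rounded; z axis up. This point is 9 mm above its underside.
- round_mat: round flat grey mat, 86 mm across, 3 mm thick, fixed to the worktop; the bottle's own place. Origin at the centre of its underside, on the worktop. At the start the timer stands on it.
- square_mat: square flat grey mat, 96 x 96 mm, 3 mm thick, fixed to the worktop; the timer's own place. Origin at the centre of its underside. At the start the rack stands on it, reaching over two of its edges.
- long_mat: long flat grey mat, 92 mm (its x axis) x 150 mm (its y axis), 3 mm thick, fixed to the worktop; the rack's own place. Origin at the centre of its underside. At the start the bottle stands on it.
- spare_plate: empty flat steel plate, 120 mm (its x axis) x 140 mm (its y axis), 3 mm thick, fixed to the worktop; free for putting something down on the way. Origin at the centre of its underside.
- tape_roll: roll of tan labelling tape lying flat, 89 mm across, 19 mm tall; a bystander. Origin at the centre of its underside.
- marker: white felt marker with a black cap lying on the worktop, 128 mm long (its y axis), 13 mm thick; a bystander. Origin at the centre of its underside.
Mind the look-alikes: they are no part of the job. What is shaped like the square_mat but blue is not meant.

How it is judged:
At the end, for the whole second after the job is handed in: The bottle stands on the round mat, the rack on the long mat and the timer on the square mat, each centred within 15 mm, upright within 0.1 rad and standing flat on the mat; the rack's long side lies along the long mat's within 0.2 rad; all released and at rest (horizontal distance between bottle_center and round_mat below 0.015 m and horizontal distance between rack_center and long_mat below 0.015 m and horizontal distance between timer_center and square_mat below 0.015 m and angle between the y axis of rack_center and the y axis of long_mat, either way round below 0.2 rad and angle between each of bottle_center, rack_center, timer_center's own z axis and vertical below 0.1 rad and height (world z) of bottle_center below 0.064 m and height (world z) of rack_center below 0.033 m and height (world z) of timer_center below 0.018 m and linear speed of each of bottle, rack, timer below 0.02 m/s and contact force between the fingers and bottle below 0.05 N and contact force between the fingers and rack below 0.05 N and contact force between the fingers and timer below 0.05 N); the robot touches nothing.
It fails at once if the tape roll was moved by more than 20 mm (distance of tape_roll from where it was at the start of the episode above 0.02 m).
It fails at once if the marker was moved by more than 20 mm (distance of marker from where it was at the start of the episode above 0.02 m).
It fails at once if the bottle, the rack or the timer was tipped over (angle between any of bottle_center, rack_center, timer_center's own z axis and vertical above 0.8 rad).
It also fails if it takes over 112 s, if anything falls off the work surface, if the arm or the gripper's body presses on something with over 40 N, if the wrist force passes 120 N, or if a joint passes its speed limit or range.

## Robot

A 6-joint arm with a two-finger parallel gripper is mounted at the origin on the work surface; the furniture and walls round the work are solid. World frame = base frame: x ahead of the robot, y to its left, z up, the work surface at z = 0. Lengths are in m, angles in rad, forces in N, time in s.
With the tool pointing down it reaches from about 0.275 to 0.725 m from the base axis. Payload 15.9 kg.
Tool frame: the origin (TCP) lies on the centre line of the jaws, within the pads' length; the fingertips stand 25 mm ahead of it and the grasp point (between the pads) lies 6 mm ahead of it; z points along the fingers, y is the line along which they close (so a half turn about z gives the same grasp; the last joint's range is limited). The gripper opens to 85 mm and grips with 20 to 120 N. Pads are 22 mm wide; open, the fingers measure 114 mm over their backs; the gripper's body (76 mm by 85 mm) begins 54 mm behind the grasp point. The pads swing forward as they close: fully open they stand 13 mm farther back than shut.
Start: joints at [1.182, 0.213, -0.034, 1.323, 0, 1.571], TCP at [0.19, 0.463, 0.23] pointing down, gripper open.
Joint ranges: [-2.98, 2.98], [-0.74, 1.72], [-1.14, 1.35], [-2.1, 2.04], [-1.57, 1.44], [-3.14, 3.14]. Speed limits (rad/s): [1.89, 1.89, 2.39, 2.57, 3.14, 3.14].

## Interface

Orientations are given as a unit quaternion [w, x, y, z].
In Python, from station import r gives the robot as it stands.
- The arm moves only by the tool servo_tool, never from a script. Its argument "deltas" is a list of rows, each a list of 3 entries, a list of its own where there are three numbers: the shift along the tool's x, y, z in mm, then the turn, a rotation vector about the tool's x, y, z in rad, then the opening, from -1 (shut) to 1 (fully open), so that 0 is half open. In form: [[[dx, dy, dz], [ax, ay, az], grip], ...]. A call has 1 to 10 rows; each row shifts and turns the commanded pose from where the row before left it, along the tool's axes as they then stand; what a row does not reach is not made up. A row lasts 1/12 s, in which the tool goes at most 41.7 mm and 7.16 degrees, less where a joint would pass 70% of its speed; a pose out of reach is approached as far as the arm can. A call is refused whole if a number of a shift passes 41.7 or a number of a turn 0.125, either way. A call with a gripper value outside its range is refused whole. The fingers move at their own pace and stop on an object; "force" is the grip in N (left out, the last holds). Time passes only in rows, so rows that do not move let the fingers close. It gives the time, the measured TCP pose, the force, the opening and the grip force at its end, in the units of the state.
- r.read_state(): the state, without advancing time (a new reading comes with each control period).
- r.camera(name): name is "scene" or "top" or "wrist"; returns a dict with "image" (420x560x3 uint8, red, green, blue), "camera_matrix" (3x3 intrinsics, pixels), "R" (3x3) and "t" (3): a world point X has camera coordinates R X + t. Camera axes: x right, y down, z forward; pixel columns grow to the right and rows downward; lengths in m; the calibration is good to about 2 mm. The wrist camera is an equidistant fisheye: a pixel r from the principal point sees the ray r / f radians off the axis. A picture is of the moment at which its call begins. There is no depth.
- r.sign_off(): hands the job in; it is judged then, once.
The state is a dict: "t": time; "joint_positions": joint angles; "joint_velocities": joint speeds; "joint_efforts": joint torques, N m; "position": TCP position; "ee_rot": TCP orientation; "contact_force": force on the tool from outside, world axes, zero at the start; "wrist_torque": the same for the moment, N m; "width": opening from 0.0 (shut) to 1.0 (fully open); "grip_force": force on a finger pad.
Only numpy, scipy, OpenCV 4.12 (cv2) and the standard library are available. Lean on these libraries where they do the work, as an engineer would, in place of code of your own. Each camera call takes 0.05 s, during which the arm holds its last target. There are 200 camera calls.

## Working session

There is one attempt and no reset: what is moved stays moved. The work goes in short steps, Python scripts to look and compute and a tool call to move; the robot and the scene stay as the last step left them, time stands still between calls to the robot, and variables do not carry over. Pictures are saved under pics/ and viewed, at most 14 in all, crops included, and the job is handed in when it is done.

Besides the shell and the picture viewer there is one more tool, called after "Request:" by a JSON object that holds its "fn" and its "kwargs". servo_tool: Moves the arm, as the interface text tells. Its arguments: {"type":"object","properties":{"deltas":{"type":"array","items":{"type":"array"}},"force":{"type":"number"}},"required":["deltas"]}

```bash
mkdir -p pics
python3 - <<'E'
from station import r
import cv2,pickle
d={}
for n in("top","scene"):
    c=r.camera(n);d[n]=c;cv2.imwrite(f"pics/{n}0.png",c["image"][:,:,::-1])
    print(n,c["camera_matrix"],c["R"],c["t"])
pickle.dump(d,open("c0.pkl","wb"))
s=r.read_state();print(s)
E
```

```text
top [[420.80549063   0.         276.25178462]
 [  0.         420.80549063 206.30569325]
 [  0.           0.           1.        ]] [[-0.00632241 -0.99989403 -0.01311346]
 [-0.99659321  0.00737884 -0.08214331]
 [ 0.08223137  0.01254944 -0.99653425]] [0.11315869 0.49173291 1.16619174]
scene [[388.90360168   0.         278.21017236]
 [  0.         388.90360168 205.40716194]
 [  0.           0.           1.        ]] [[ 0.85953842 -0.51066693  0.02032222]
 [-0.25351407 -0.4605591  -0.85065618]
 [ 0.44376156  0.7260197  -0.52532949]] [-0.37079805  0.23892642  0.79642805]
{'t': 0.1, 'joint_positions': array([ 1.18202147e+00,  2.13293056e-01, -3.49661717e-02,  1.32348522e+00,
       -1.48175409e-05,  1.57084061e+00]), 'joint_velocities': array([ 0.00174206, -0.00041695,  0.00105691, -0.00020498,  0.00087076,
        0.00083152]), 'joint_efforts': array([-7.56600020e-04, -6.87255764e+01,  4.87804306e+01,  1.23952737e-02,
       -3.45656849e-05, -2.47798948e-05]), 'position': array([0.18942177, 0.46241657, 0.22908456]), 'ee_rot': array([-8.42926763e-05,  1.93187236e-01,  9.81161794e-01, -4.66565570e-04]), 'contact_force': array([-1.02403123, -0.51916668,  0.40015241]), 'wrist_torque': array([ 0.00561384, -0.01595556,  0.00742406]), 'grip_force': 0.0, 'width': 1.0017879997314991}
```

View pics/top0.png

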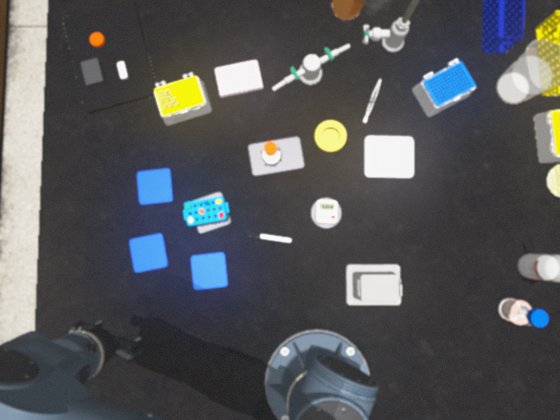

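View pics/scene0.png

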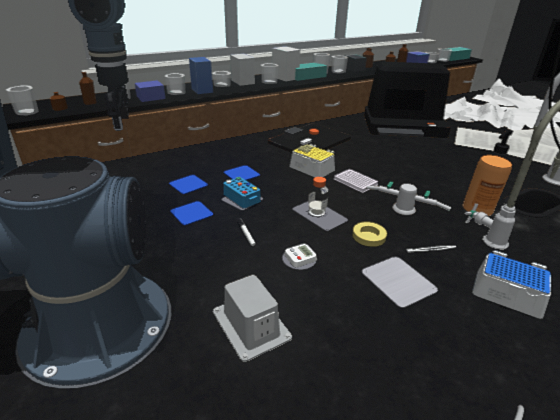

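Top view: the bottle (orange cap) is at (271,150) on the long mat (276,156), and the rack is at (206,212) on the grey square mat. The timer is at (326,211) on the round mat, the spare plate at (389,157), the tape roll at (331,136) and the marker at (276,238).
Look-alikes: blue squares at (155,186), (148,253) and (209,271); tip racks at (180,98) and (445,87); orange disc at (97,39); white plate at (239,78); gray box at (374,285). A close crop will check the choice.

Run:
```python
import cv2
im=cv2.imread("pics/top0.png")
a=cv2.resize(im[125:245,170:300],None,fx=6,fy=6,interpolation=cv2.INTER_CUBIC)[:600]
b=im[125:245,290:420]
# crop A: cols170-300 rows 130-230 ; crop B cols 290-420
cv2.imwrite("pics/ca.png",cv2.resize(im[132:232,170:300],None,fx=6,fy=6,interpolation=cv2.INTER_CUBIC))
cv2.imwrite("pics/cb.png",cv2.resize(im[132:232,295:425],None,fx=6,fy=6,interpolation=cv2.INTER_CUBIC))
```

```text
(no output)
```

View pics/ca.png

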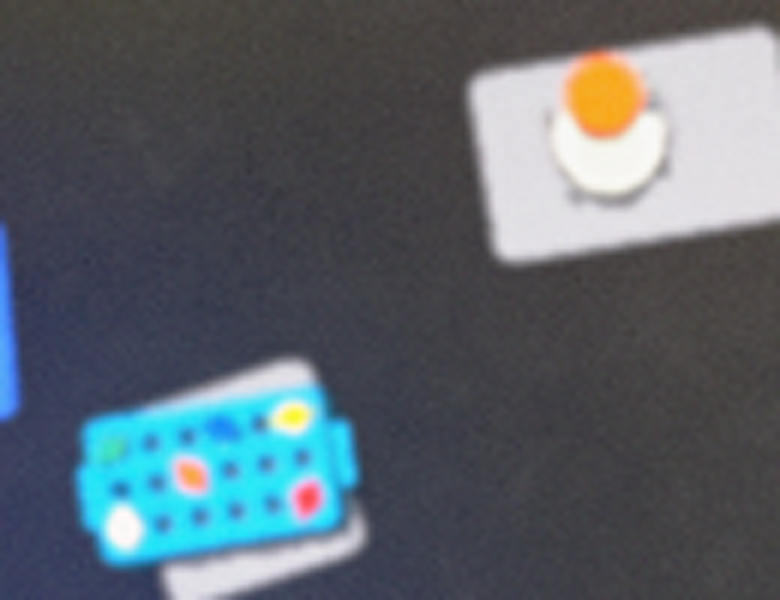

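View pics/cb.png

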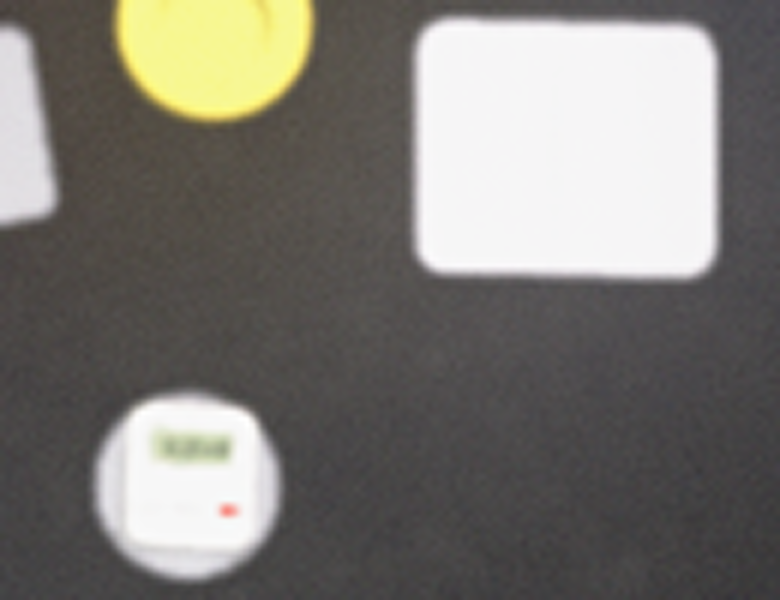

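```bash
cat > h.py <<'E'
import numpy as np, cv2, pickle
from scipy.spatial.transform import Rotation as Ro
def px2w(c,u,v,z):
    K,R,t=c["camera_matrix"],c["R"],c["t"]
    d=R.T@np.linalg.inv(K)@np.array([u,v,1.]); o=-R.T@t
    return o+d*(z-o[2])/d[2]
def state():
    from station import r
    s=r.read_state(); q=s["ee_rot"]; M=Ro.from_quat([q[1],q[2],q[3],q[0]]).as_matrix()
    return s,M
def need(x,y,z,psi=None):
    """shift after turn (mm, tool axes) and turn about tool z"""
    s,M=state(); cur=np.arctan2(M[1,0],M[0,0]); a=0
    if psi is not None: a=-((psi-cur+np.pi/2)%np.pi-np.pi/2)
    Rz=M@Ro.from_rotvec([0,0,a]).as_matrix()
    print("t",round(s["t"],2),"pos",s["position"].round(4),"psi",round(cur,3),"tilt",M[:2,2].round(3),"w",round(s["width"],3),"j6",s["joint_positions"][5].round(2))
    print(" turn z",round(a,3),"shift then mm",(Rz.T@(np.array([x,y,z])-s["position"])*1000).round(1))
E
python3 - <<'E'
from h import *
c=pickle.load(open("c0.pkl","rb"))["top"]
A=lambda x,y,z:px2w(c,170+(x+.5)/6-.5,132+(y+.5)/6-.5,z).round(4)
B=lambda x,y,z:px2w(c,295+(x+.5)/6-.5,132+(y+.5)/6-.5,z).round(4)
ang=lambda p,q:round(float(np.arctan2(*(q-p)[1::-1])),3)
print("long",A(639,145.5,.003),"yang",ang(A(468,75,.003),A(785,27,.003)),ang(A(496,264,.003),A(808,215,.003)))
print("rack",A(212,475,.043),A(217,477,.04),"yang",ang(A(80,420,.043),A(318,385,.043)),ang(A(105,565,.043),A(345,530,.043)), "size",[np.linalg.norm(A(*a,.043)-A(*b,.043)).round(3) for a,b in(((80,420),(318,385)),((318,385),(345,530)))])
print("sq",A(241,480,.003),"ang",ang(A(310,355,.003),A(368,545,.003)),ang(A(172,605,.003),A(368,545,.003)))
print("bottle cap",A(603,93,.114),"base",A(610,147,.003),A(610,147,.02))
print("timer",B(191,476,.021),"ang",ang(B(122,405,.021),B(255,405,.021)),ang(B(255,405,.021),B(262,548,.021)))
print("round",B(188,485,.003),"plate",B(567,147,.003))
print("tape",px2w(c,331,136,.019),"marker",px2w(c,276,238,.01), "box",px2w(c,374,285,.05))
need(0.19,.46,.23)
E
```

```text
long [0.6405 0.1096 0.003 ] yang -1.428 -1.422
rack [0.4798 0.3074 0.043 ] [0.4791 0.3056 0.04  ] yang -1.432 -1.433 size [np.float64(0.111), np.float64(0.069)]
sq [0.4802 0.3008 0.003 ] ang -2.843 -1.281
bottle cap [0.6412 0.1238 0.114 ] base [0.6399 0.1236 0.003 ] [0.6364 0.1232 0.02  ]
timer [ 0.4784 -0.0313  0.021 ] ang -1.577 -3.112
round [ 0.4754 -0.0317  0.003 ] plate [ 0.6368 -0.2161  0.003 ]
tape [ 0.69328027 -0.04807946  0.019     ] marker [0.40341781 0.11120127 0.01      ] box [ 0.27479434 -0.15337105  0.05      ]
t 0.1 pos [0.1894 0.4624 0.2291] psi 2.753 tilt [-0.    -0.001] w 1.002 j6 1.57
 turn z 0 shift then mm [-1.5 -2.  -0.9]
```

Request:
{"fn": "servo_tool", "kwargs": {"deltas": [[[0, 0, 0], [0, 0, -0.097], 1], [[0, 0, 0], [0, 0, -0.097], 1], [[0, 0, 0], [0, 0, -0.097], 1], [[0, 0, 0], [0, 0, -0.097], 1], [[-20, -34, 0], [0, 0, 0], 1], [[-20, -34, 0], [0, 0, 0], 1], [[-20, -34, 0], [0, 0, 0], 1], [[-20, -34, 0], [0, 0, 0], 1], [[-20, -34, 0], [0, 0, 0], 1], [[-20, -34, 0], [0, 0, 0], 1]]}}

```text
t: 0.93
position: [0.3096, 0.2568, 0.2294]
ee_rot: [-0.0, 0.0, 1.0, -0.0]
contact_force: [1.4, 0.2, 0.1]
width: 1.0
grip_force: 0.0
```

Request:
{"fn": "servo_tool", "kwargs": {"deltas": [[[-20, -34, 0], [0, 0, 0], 1], [[-20, -34, 0], [0, 0, 0], 1], [[-20, -34, 8], [0, 0, 0], 1], [[-20, -34, 8], [0, 0, 0], 1], [[-20, -34, 8], [0, 0, 0], 1], [[-20, -34, 8], [0, 0, 0], 1], [[-20, -34, 8], [0, 0, 0], 1], [[-20, -34, 8], [0, 0, 0], 1], [[0, 0, 10], [0, 0, 0], 1], [[0, 0, 10], [0, 0, 0], 1]]}}

```text
t: 1.77
position: [0.4695, -0.0152, 0.1605]
ee_rot: [-0.0, 0.002, 1.0, 0.0]
contact_force: [0.3, 0.5, -0.3]
width: 0.995
grip_force: 0.0
```

Run:
```python
from h import *
from station import r
need(.478,-.031,.05,3.14)
c=r.camera("wrist");cv2.imwrite("pics/w1.png",c["image"][:,:,::-1]);print(c["camera_matrix"],c["R"],c["t"])
```

```text
t 1.77 pos [ 0.4695 -0.0152  0.1605] psi 3.137 tilt [-0.001  0.   ] w 0.995 j6 -0.03
 turn z -0.003 shift then mm [ -8.6 -15.8 110.5]
[[325.1922621    0.         280.54200581]
 [  0.         325.1922621  205.71150418]
 [  0.           0.           1.        ]] [[ 4.63987661e-03  9.99989231e-01 -9.95938050e-05]
 [ 9.57515444e-01 -4.41408335e-03  2.88348212e-01]
 [ 2.88344667e-01 -1.43326273e-03 -9.57525613e-01]] [ 0.01233179 -0.46725096  0.178159  ]
```

View pics/w1.png

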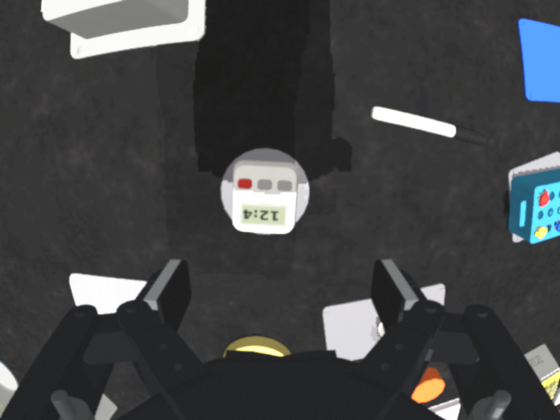

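The wrist view shows the timer at about (265,199) on the round mat (265,192), and square to the jaws.

```bash
cat >> h.py <<'E'
def fish(c,u,v,z):
    K,R,t=c["camera_matrix"],c["R"],c["t"]
    p=np.array([u-K[0,2],v-K[1,2]]); n=np.hypot(*p); th=n/K[0,0]
    d=R.T@np.r_[p/n*np.sin(th),np.cos(th)]; o=-R.T@t
    return o+d*(z-o[2])/d[2]
E
python3 - <<'E'
from h import *
from station import r
c=r.camera("wrist")
for n,p in dict(tl=(233,163,.021),tr=(298,164,.021),br=(296,234,.021),bl=(234,232,.021),ml=(221,192,.003),mr=(309,192,.003),mt=(265,149,.003)).items(): print(n,fish(c,*p).round(4))
E
```

```text
tl [ 0.4398 -0.0552  0.021 ]
tr [0.4411 0.0022 0.021 ]
br [0.507  0.0011 0.021 ]
bl [ 0.5049 -0.0571  0.021 ]
ml [ 0.4707 -0.0707  0.003 ]
mr [0.4711 0.0139 0.003 ]
mt [ 0.4298 -0.0276  0.003 ]
```

Request:
{"fn": "servo_tool", "kwargs": {"deltas": [[[-3, -7, 0], [0, 0, 0], 0.75], [[-3, -7, 0], [0, 0, 0], 0.75], [[0, 0, 20], [0, 0, 0], 0.75], [[0, 0, 30], [0, 0, 0], 0.75], [[0, 0, 30], [0, 0, 0], 0.75], [[0, 0, 24], [0, 0, 0], 0.75], [[0, 0, 16], [0, 0, 0], 0.75], [[0, 0, 6], [0, 0, 0], 0.75], [[0, 0, 0], [0, 0, 0], 0.75], [[0, 0, 0], [0, 0, 0], 0.75]]}}

```text
t: 2.7
position: [0.4758, -0.0275, 0.0365]
ee_rot: [0.0, 0.0, 1.0, -0.0]
contact_force: [1.2, -0.0, -1.3]
width: 0.873
grip_force: 0.0
```

Run:
```python
from h import *
from station import r
need(.4755,-.029,.026,3.14)
c=r.camera("wrist");cv2.imwrite("pics/w2.png",c["image"][:,:,::-1])
```

```text
t 2.7 pos [ 0.4758 -0.0275  0.0365] psi 3.141 tilt [ 0.001 -0.   ] w 0.873 j6 -0.06
 turn z 0.001 shift then mm [ 0.3 -1.5 10.5]
```

View pics/w2.png

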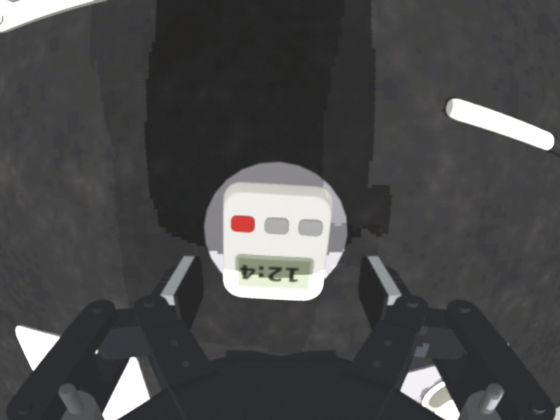

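Timer centred near u=276, between the pads (185 and 378).

Request:
{"fn": "servo_tool", "kwargs": {"deltas": [[[0, -1, 3], [0, 0, 0], 0.75], [[0, 0, 3], [0, 0, 0], 0.75], [[0, 0, 2], [0, 0, 0], 0.75], [[0, 0, 0], [0, 0, 0], 0.75], [[0, 0, 0], [0, 0, 0], 0.75]]}}

```text
t: 3.17
position: [0.4751, -0.0286, 0.0275]
ee_rot: [-0.0, 0.0, 1.0, -0.0]
contact_force: [0.0, 0.9, -1.1]
width: 0.875
grip_force: 0.0
```

Run:
```python
from h import *
from station import r
c=r.camera("wrist");need(.4755,-.029,.026,3.14)
import cv2
cv2.imwrite("pics/w3.png",cv2.resize(c["image"][150:350,140:430,::-1],None,fx=2.7,fy=2.7))
```

```text
t 3.22 pos [ 0.4752 -0.0286  0.0276] psi 3.141 tilt [ 0. -0.] w 0.877 j6 -0.06
 turn z 0.001 shift then mm [-0.3 -0.4  1.6]
```

View pics/w3.png

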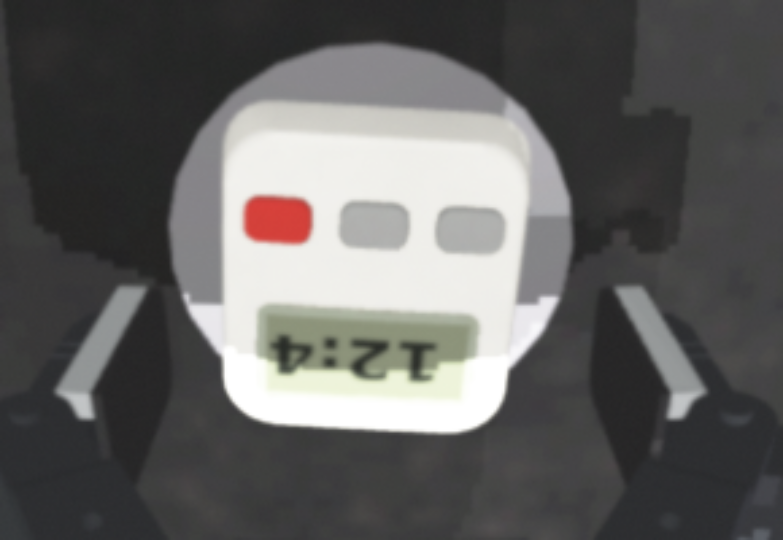

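The timer looks off from the pads' middle along tool x. I'll check with the projection.

Run:
```python
from h import *
from station import r
c=r.camera("wrist")
f=lambda x,y:(140+x/2.7,150+y/2.7)
for p in [(226,135),(525,150),(507,430),(224,420)]: print("timer",fish(c,*f(*p),.021).round(4))
for p in [(172,225),(575,240),(375,42)]: print("mat",fish(c,*f(*p),.003).round(4))
for z in(.005,.012,.02):
  for p in [(150,290),(167,390),(612,290),(592,385)]: print(z,"tip",fish(c,*f(*p),z).round(4))
```

```text
timer [ 0.4443 -0.0556  0.021 ]
timer [ 0.4472 -0.0014  0.021 ]
timer [ 0.5082 -0.0013  0.021 ]
timer [ 0.5058 -0.0603  0.021 ]
mat [ 0.4691 -0.0717  0.003 ]
mat [0.4726 0.0136 0.003 ]
mat [ 0.4306 -0.0287  0.003 ]
0.005 tip [ 0.4835 -0.0775  0.005 ]
0.005 tip [ 0.5091 -0.0764  0.005 ]
0.005 tip [0.4837 0.0224 0.005 ]
0.005 tip [0.5078 0.0204 0.005 ]
0.012 tip [ 0.4801 -0.0754  0.012 ]
0.012 tip [ 0.5046 -0.0744  0.012 ]
0.012 tip [0.4802 0.0203 0.012 ]
0.012 tip [0.5034 0.0184 0.012 ]
0.02 tip [ 0.4762 -0.0731  0.02  ]
0.02 tip [ 0.4995 -0.072   0.02  ]
0.02 tip [0.4763 0.0179 0.02  ]
0.02 tip [0.4983 0.0161 0.02  ]
```

Request:
{"fn": "servo_tool", "kwargs": {"deltas": [[[0, 0, 2], [0, 0, 0], 0.75], [[0, 0, 1], [0, 0, 0], 0.75], [[0, 0, 0], [0, 0, 0], 0.3], [[0, 0, 0], [0, 0, 0], 0.2], [[0, 0, 0], [0, 0, 0], 0.2], [[0, 0, 0], [0, 0, 0], 0.2]], "force": 30}}

```text
t: 3.77
position: [0.4752, -0.0286, 0.0245]
ee_rot: [0.0, 0.0, 1.0, -0.0]
contact_force: [-0.2, -0.6, -0.4]
width: 0.603
grip_force: 0.0
```

Run:
```python
from h import *
from station import r
c=r.camera("wrist");need(.4755,-.029,.026,3.14)
cv2.imwrite("pics/w4.png",cv2.resize(c["image"][150:350,140:430,::-1],None,fx=2.7,fy=2.7))
```

```text
t 3.82 pos [ 0.4752 -0.0285  0.0245] psi 3.141 tilt [0. 0.] w 0.599 j6 -0.06
 turn z 0.001 shift then mm [-0.3 -0.5 -1.5]
```

View pics/w4.png

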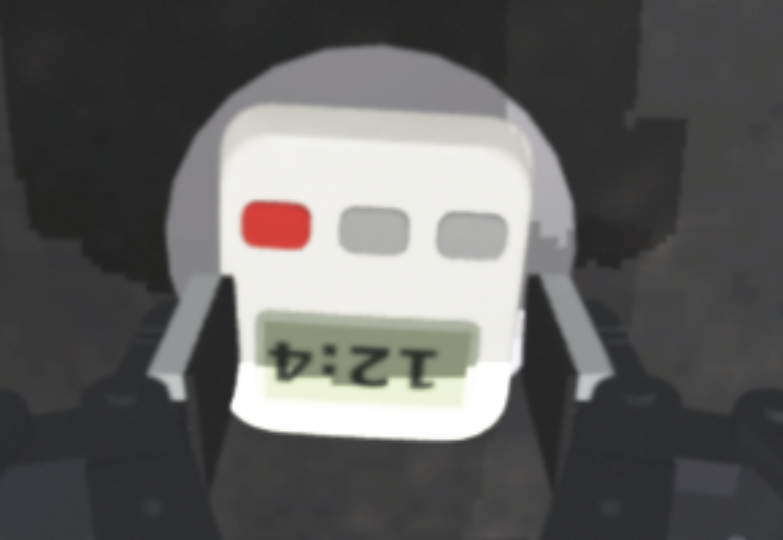

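The pads closed above the timer with no contact, so the tips stand higher than I assumed. Reopening and going down in small steps while watching the force.

Request:
{"fn": "servo_tool", "kwargs": {"deltas": [[[0, 0, 0], [0, 0, 0], 0.75], [[0, 0, 0], [0, 0, 0], 0.75], [[0, 0, 0], [0, 0, 0], 0.75], [[0, 0, 0], [0, 0, 0], 0.75], [[0, 0, 2], [0, 0, 0], 0.75], [[0, 0, 2], [0, 0, 0], 0.75], [[0, 0, 2], [0, 0, 0], 0.75], [[0, 0, 0], [0, 0, 0], 0.75], [[0, 0, 0], [0, 0, 0], 0.75]]}}

```text
t: 4.57
position: [0.475, -0.0286, 0.0183]
ee_rot: [-0.0, 0.0, 1.0, 0.0]
contact_force: [-0.2, 0.5, -0.8]
width: 0.876
grip_force: 0.0
```

Request:
{"fn": "servo_tool", "kwargs": {"deltas": [[[0, 0, 2], [0, 0, 0], 0.75], [[0, 0, 2], [0, 0, 0], 0.75], [[0, 0, 0], [0, 0, 0], 0.75], [[0, 0, 0], [0, 0, 0], 0.75]]}}

```text
t: 4.9
position: [0.475, -0.0286, 0.0144]
ee_rot: [-0.0, 0.0, 1.0, 0.0]
contact_force: [0.6, -0.3, 0.7]
width: 0.875
grip_force: 0.0
```

Run:
```python
from h import *
from station import r
need(.4755,-.029,.026,3.14)
t=r.camera("scene");cv2.imwrite("pics/s2.png",cv2.resize(t["image"][200:300,240:370,::-1],None,fx=5,fy=5,interpolation=cv2.INTER_CUBIC))
```

```text
t 4.9 pos [ 0.475  -0.0286  0.0144] psi 3.141 tilt [-0.  0.] w 0.875 j6 -0.06
 turn z 0.001 shift then mm [ -0.5  -0.4 -11.6]
```

View pics/s2.png

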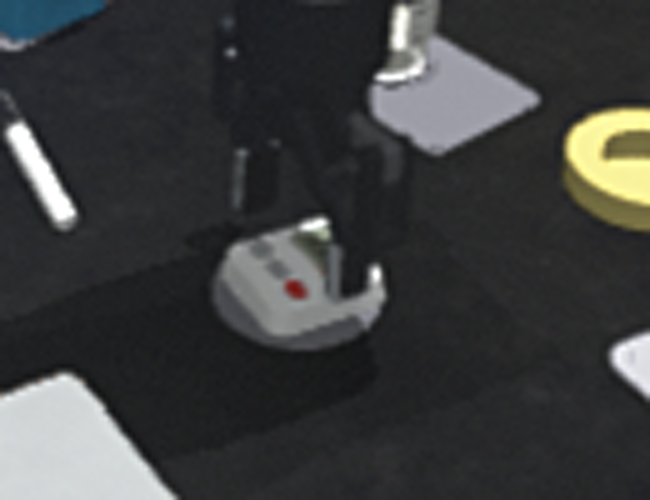

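Run:
```python
from h import *
c=pickle.load(open("c0.pkl","rb"))["scene"]
K,R,t=c["camera_matrix"],c["R"],c["t"]
for x,y in((.464,-.066),(.486,-.066),(.464,.0085)):
  for z in(.0,.01,.02,.03,.04):
    p=K@(R@[x,y,z]+t);p=p[:2]/p[2];print(x,y,z,((p-[240,200])*5).round())
```

```text
0.464 -0.066 0.0 [317. 336.]
0.464 -0.066 0.01 [318. 320.]
0.464 -0.066 0.02 [319. 304.]
0.464 -0.066 0.03 [320. 288.]
0.464 -0.066 0.04 [321. 272.]
0.486 -0.066 0.0 [354. 322.]
0.486 -0.066 0.01 [355. 306.]
0.486 -0.066 0.02 [356. 290.]
0.486 -0.066 0.03 [358. 274.]
0.486 -0.066 0.04 [359. 258.]
0.464 0.0085 0.0 [237. 253.]
0.464 0.0085 0.01 [237. 238.]
0.464 0.0085 0.02 [238. 223.]
0.464 0.0085 0.03 [239. 207.]
0.464 0.0085 0.04 [239. 191.]
```

Request:
{"fn": "servo_tool", "kwargs": {"deltas": [[[0, 0, 2], [0, 0, 0], 0.75], [[0, 0, 2], [0, 0, 0], 0.75], [[0, 0, 2], [0, 0, 0], 0.75], [[0, 0, 2], [0, 0, 0], 0.75], [[0, 0, 0], [0, 0, 0], 0.75], [[0, 0, 0], [0, 0, 0], 0.75]]}}

```text
t: 5.45
position: [0.475, -0.0286, 0.0063]
ee_rot: [-0.0, 0.0, 1.0, -0.0]
contact_force: [-0.2, -0.0, 0.0]
width: 0.873
grip_force: 0.0
```

Request:
{"fn": "servo_tool", "kwargs": {"deltas": [[[0, 0, 2], [0, 0, 0], 0.75], [[0, 0, 2], [0, 0, 0], 0.75], [[0, 0, 1], [0, 0, 0], 0.75], [[0, 0, 0], [0, 0, 0], 0.75], [[0, 0, 0], [0, 0, 0], 0.75]]}}

```text
t: 5.87
position: [0.4751, -0.0286, 0.0014]
ee_rot: [-0.0, 0.0, 1.0, -0.0]
contact_force: [1.2, -0.1, -0.2]
width: 0.875
grip_force: 0.0
```

Request:
{"fn": "servo_tool", "kwargs": {"deltas": [[[0, 0, 2], [0, 0, 0], 0.75], [[0, 0, 1.5], [0, 0, 0], 0.75], [[0, 0, 0], [0, 0, 0], 0.75]]}}

```text
t: 6.12
position: [0.4749, -0.0285, -0.0023]
ee_rot: [-0.0, 0.0, 1.0, 0.0]
contact_force: [0.4, -0.1, -0.7]
width: 0.876
grip_force: 0.0
```

Request:
{"fn": "servo_tool", "kwargs": {"deltas": [[[0, 0, 0], [0, 0, 0], 0.3], [[0, 0, 0], [0, 0, 0], 0.3], [[0, 0, 0], [0, 0, 0], 0.3], [[0, 0, 0], [0, 0, 0], 0.3], [[0, 0, 0], [0, 0, 0], 0.3], [[0, 0, 0], [0, 0, 0], 0.3]], "force": 30}}

```text
t: 6.62
position: [0.4751, -0.0286, -0.0016]
ee_rot: [0.0, 0.0, 1.0, -0.0]
contact_force: [-3.0, 0.0, 9.5]
width: 0.698
grip_force: 30.3
```

Request:
{"fn": "servo_tool", "kwargs": {"deltas": [[[0, 0, 0], [0, 0, 0], 0.1], [[0, 0, -2], [0, 0, 0], 0.1], [[0, 0, -5], [0, 0, 0], 0.1], [[0, 0, -10], [0, 0, 0], 0.1], [[0, 0, -12], [0, 0, 0], 0.1], [[0, 0, -12], [0, 0, 0], 0.1], [[0, 0, -10], [0, 0, 0], 0.1], [[0, 0, 0], [0, 0, 0], 0.1]], "force": 45}}

```text
t: 7.28
position: [0.4765, -0.0286, 0.0513]
ee_rot: [0.002, 0.0, 1.0, -0.0]
contact_force: [1.6, -0.3, 0.1]
width: 0.684
grip_force: 47.1
```

Run:
```python
from h import *
from station import r
need(.61,-.2,.05,3.14)
c=r.camera("wrist");cv2.imwrite("pics/w5.png",cv2.resize(c["image"][150:350,140:430,::-1],None,fx=2.7,fy=2.7))
```

```text
t 7.28 pos [ 0.4765 -0.0286  0.0513] psi 3.141 tilt [ 0.003 -0.   ] w 0.684 j6 -0.06
 turn z 0.001 shift then mm [-133.8 -171.2    1.7]
```

View pics/w5.png

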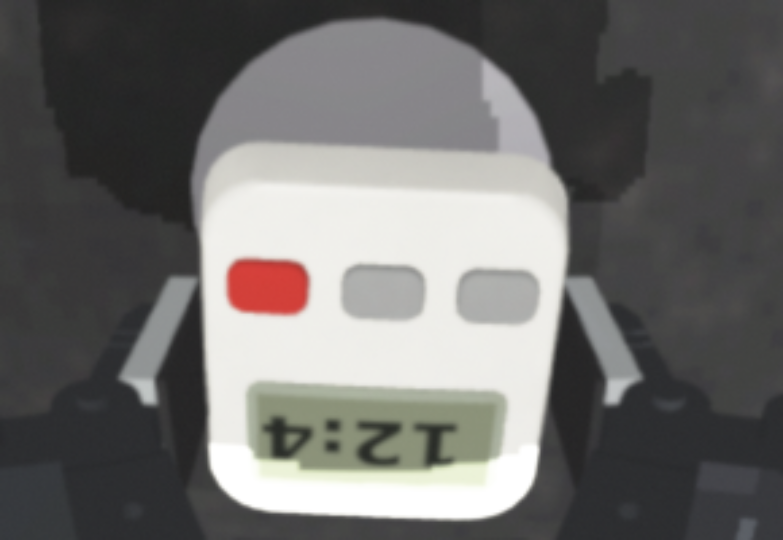

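The timer is held flat. Carrying it to the plate at (0.62,-0.19).

Request:
{"fn": "servo_tool", "kwargs": {"deltas": [[[-12, -14, 0], [0, 0, 0], 0.1], [[-24, -27, 0], [0, 0, 0], 0.1], [[-24, -27, 0], [0, 0, 0], 0.1], [[-24, -27, 0], [0, 0, 0], 0.1], [[-24, -27, 0], [0, 0, 0], 0.1], [[-24, -27, 0], [0, 0, 0], 0.1], [[-11, -12, 0], [0, 0, 0], 0.1], [[0, 0, 0], [0, 0, 0], 0.1], [[0, 0, 0], [0, 0, 0], 0.1]]}}

```text
t: 8.08
position: [0.6177, -0.1901, 0.0477]
ee_rot: [-0.001, 0.001, 1.0, 0.0]
contact_force: [-1.2, 0.2, -0.2]
width: 0.688
grip_force: 47.1
```

Request:
{"fn": "servo_tool", "kwargs": {"deltas": [[[0, 0, 10], [0, 0, 0], 0.1], [[0, 0, 15], [0, 0, 0], 0.1], [[0, 0, 12], [0, 0, 0], 0.1], [[0, 0, 6], [0, 0, 0], 0.1], [[0, 0, 3], [0, 0, 0], 0.1], [[0, 0, 0], [0, 0, 0], 0.1], [[0, 0, 0], [0, 0, 0], 0.1]]}}

```text
t: 8.67
position: [0.6181, -0.1895, 0.0033]
ee_rot: [0.0, 0.0, 1.0, -0.0]
contact_force: [0.6, 1.2, -0.2]
width: 0.685
grip_force: 47.1
```

Request:
{"fn": "servo_tool", "kwargs": {"deltas": [[[0, 0, 2], [0, 0, 0], 0.1], [[0, 0, 1.5], [0, 0, 0], 0.1], [[0, 0, 0], [0, 0, 0], 0.1]]}}

```text
t: 8.92
position: [0.6181, -0.1897, -0.0005]
ee_rot: [0.0, 0.0, 1.0, -0.0]
contact_force: [0.3, 0.1, -0.8]
width: 0.686
grip_force: 47.1
```

Request:
{"fn": "servo_tool", "kwargs": {"deltas": [[[0, 0, 0], [0, 0, 0], 0.75], [[0, 0, 0], [0, 0, 0], 0.75], [[0, 0, -2], [0, 0, 0], 0.75], [[0, 0, -10], [0, 0, 0], 0.75], [[0, 0, -25], [0, 0, 0], 1], [[0, 0, -30], [0, 0, 0], 1], [[0, 0, -30], [0, 0, 0], 1], [[0, 0, -30], [0, 0, 0], 1], [[0, 0, -30], [0, 0, 0], 1], [[0, 0, 0], [0, 0, 0], 1]]}}

```text
t: 9.75
position: [0.6204, -0.1904, 0.1639]
ee_rot: [0.004, 0.0, 1.0, -0.001]
contact_force: [0.7, 0.1, 0.0]
width: 0.992
grip_force: 0.0
```

Run:
```python
from h import *
from station import r
need(.6408,.1237,.16,3.14)
need(.6408,.1237,.044,3.14)
```

```text
t 9.75 pos [ 0.6204 -0.1904  0.1639] psi 3.141 tilt [ 0.008 -0.003] w 0.992 j6 -0.3
 turn z 0.001 shift then mm [-19.9 314.1   3.2]
t 9.75 pos [ 0.6204 -0.1904  0.1639] psi 3.141 tilt [ 0.008 -0.003] w 0.992 j6 -0.3
 turn z 0.001 shift then mm [-18.9 314.4 119.2]
```

Request:
{"fn": "servo_tool", "kwargs": {"deltas": [[[-2, 31, 0], [0, 0, 0], 1], [[-2, 31, 0], [0, 0, 0], 1], [[-2, 31, 0], [0, 0, 0], 1], [[-2, 31, 0], [0, 0, 0], 1], [[-2, 31, 0], [0, 0, 0], 1], [[-2, 31, 0], [0, 0, 0], 1], [[-2, 31, 0], [0, 0, 0], 1], [[-2, 31, 0], [0, 0, 0], 1], [[-2, 31, 0], [0, 0, 0], 1], [[-2, 31, 0], [0, 0, 0], 1]]}}

```text
t: 10.58
position: [0.6382, 0.1219, 0.1574]
ee_rot: [0.0, 0.0, 1.0, 0.0]
contact_force: [0.2, 0.4, 0.1]
width: 0.996
grip_force: 0.0
```

Request:
{"fn": "servo_tool", "kwargs": {"deltas": [[[0, 4, 0], [0, 0, 0], 1], [[0, 0, 0], [0, 0, 0], 1], [[0, 0, 0], [0, 0, 0], 1]]}}

```text
t: 10.83
position: [0.6382, 0.1242, 0.1569]
ee_rot: [0.0, 0.0, 1.0, -0.0]
contact_force: [0.3, -1.1, 0.8]
width: 0.995
grip_force: 0.0
```

Run:
```python
from h import *
from station import r
need(.6408,.1237,.05,3.14)
c=r.camera("wrist");im=c["image"];h=cv2.cvtColor(im,cv2.COLOR_RGB2HSV)
m=cv2.inRange(h,(4,170,120),(18,255,255));n,_,st,ce=cv2.connectedComponentsWithStats(m)
for i in range(1,n):
    if st[i,4]>200: print(st[i],ce[i],fish(c,*ce[i],.114).round(4),fish(c,*ce[i],.104).round(4))
cv2.imwrite("pics/w6.png",im[:,:,::-1])
```

```text
t 10.83 pos [0.6382 0.1242 0.1569] psi 3.141 tilt [ 0. -0.] w 0.995 j6 0.19
 turn z 0.001 shift then mm [ -2.5  -0.4 106.9]
[ 255  201   54   57 2401] [281.55643482 229.36526447] [0.6366 0.1255 0.114 ] [0.6404 0.1255 0.104 ]
```

View pics/w6.png

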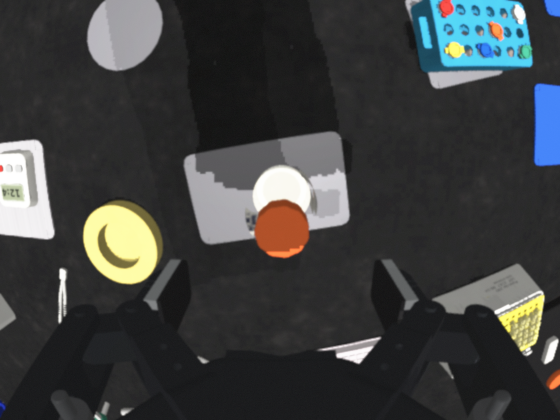

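The wrist view shows the cap at (282,229), centred between the pads, and the timer standing on the plate at left. Going down on the bottle.

Request:
{"fn": "servo_tool", "kwargs": {"deltas": [[[-1, 0, 15], [0, 0, 0], 1], [[0, 0, 20], [0, 0, 0], 1], [[0, 0, 20], [0, 0, 0], 1], [[0, 0, 20], [0, 0, 0], 1], [[0, 0, 15], [0, 0, 0], 1], [[0, 0, 10], [0, 0, 0], 1], [[0, 0, 4], [0, 0, 0], 1], [[0, 0, 0], [0, 0, 0], 1]]}}

```text
t: 11.55
position: [0.639, 0.1235, 0.0521]
ee_rot: [-0.0, 0.001, 1.0, -0.0]
contact_force: [0.8, -0.4, -0.2]
width: 1.004
grip_force: 0.0
```

Run:
```python
from h import *
from station import r
need(.639,.1245,.05,3.14)
```

```text
t 11.55 pos [0.639  0.1235 0.0521] psi 3.14 tilt [-0.001 -0.   ] w 1.004 j6 0.19
 turn z -0.0 shift then mm [-0.   1.   2.1]
```

Request:
{"fn": "servo_tool", "kwargs": {"deltas": [[[0, 0, 0], [0, 0, 0], 0.1], [[0, 0, 0], [0, 0, 0], 0.1], [[0, 0, 0], [0, 0, 0], 0.1], [[0, 0, 0], [0, 0, 0], 0.1], [[0, 0, 0], [0, 0, 0], 0.1], [[0, 0, 0], [0, 0, 0], 0.1]], "force": 40}}

```text
t: 12.05
position: [0.64, 0.1245, 0.0539]
ee_rot: [0.001, 0.0, 1.0, 0.0]
contact_force: [-1.0, 0.3, 6.9]
width: 0.633
grip_force: 41.7
```

Request:
{"fn": "servo_tool", "kwargs": {"deltas": [[[0, 0, -3], [0, 0, 0], 0.1], [[0, 0, -8], [0, 0, 0], 0.1], [[0, 0, -12], [0, 0, 0], 0.1], [[0, 0, -12], [0, 0, 0], 0.1], [[0, 0, -12], [0, 0, 0], 0.1], [[0, 0, -8], [0, 0, 0], 0.1], [[5, -5, 0], [0, 0, 0], 0.1], [[12, -11, 0], [0, 0, 0], 0.1], [[18, -17, 0], [0, 0, 0], 0.1], [[22, -21, 0], [0, 0, 0], 0.1]]}}

```text
t: 12.88
position: [0.5814, 0.0702, 0.1067]
ee_rot: [-0.0, -0.0, 1.0, 0.0]
contact_force: [0.2, -0.3, -1.9]
width: 0.629
grip_force: 42.7
```

Request:
{"fn": "servo_tool", "kwargs": {"deltas": [[[24, -22, 0], [0, 0, 0], 0.1], [[24, -22, 0], [0, 0, 0], 0.1], [[22, -20, 0], [0, 0, 0], 0.1], [[16, -15, 0], [0, 0, 0], 0.1], [[12, -11, 0], [0, 0, 0], 0.1], [[8, -7, 0], [0, 0, 0], 0.1], [[3, -3, 0], [0, 0, 0], 0.1], [[0, 0, 0], [0, 0, 0], 0.1], [[0, 0, 0], [0, 0, 0], 0.1]]}}

```text
t: 13.63
position: [0.4736, -0.0293, 0.1075]
ee_rot: [0.0, 0.0, 1.0, 0.0]
contact_force: [-0.1, 0.2, -2.9]
width: 0.627
grip_force: 42.8
```

Run:
```python
from h import *
need(.4735,-.030,.0535,3.14)
```

```text
t 13.63 pos [ 0.4736 -0.0293  0.1075] psi 3.141 tilt [0. 0.] w 0.627 j6 -0.06
 turn z 0.001 shift then mm [ 0.1 -0.7 54. ]
```

Request:
{"fn": "servo_tool", "kwargs": {"deltas": [[[0, 0, 8], [0, 0, 0], 0.1], [[0, 0, 12], [0, 0, 0], 0.1], [[0, 0, 12], [0, 0, 0], 0.1], [[0, 0, 10], [0, 0, 0], 0.1], [[0, 0, 5], [0, 0, 0], 0.1], [[0, 0, 3], [0, 0, 0], 0.1], [[0, 0, 1], [0, 0, 0], 0.1], [[0, 0, 1], [0, 0, 0], 0.1], [[0, 0, 0], [0, 0, 0], 0.1], [[0, 0, 0], [0, 0, 0], 0.1]]}}

```text
t: 14.47
position: [0.4735, -0.0296, 0.0559]
ee_rot: [0.0, 0.0, 1.0, -0.0]
contact_force: [-0.2, -0.4, -1.5]
width: 0.631
grip_force: 42.7
```

Request:
{"fn": "servo_tool", "kwargs": {"deltas": [[[0, 0, 1], [0, 0, 0], 0.1], [[0, 0, 1], [0, 0, 0], 0.1], [[0, 0, 0], [0, 0, 0], 0.1]]}}

```text
t: 14.72
position: [0.4736, -0.0296, 0.054]
ee_rot: [0.001, 0.0, 1.0, 0.0]
contact_force: [-1.3, 0.1, 2.6]
width: 0.629
grip_force: 43.3
```

It has touched down. Releasing and retreating upward.

Request:
{"fn": "servo_tool", "kwargs": {"deltas": [[[0, 0, 0], [0, 0, 0], 0.5], [[0, 0, 0], [0, 0, 0], 1], [[0, 0, 0], [0, 0, 0], 1], [[0, 0, 0], [0, 0, 0], 1], [[0, 0, -15], [0, 0, 0], 1], [[0, 0, -25], [0, 0, 0], 1], [[0, 0, -25], [0, 0, 0], 1], [[0, 0, -25], [0, 0, 0], 1], [[0, 0, -25], [0, 0, 0], 1], [[0, 0, 0], [0, 0, 0], 1]]}}

```text
t: 15.55
position: [0.4752, -0.0297, 0.1728]
ee_rot: [0.003, 0.0, 1.0, -0.0]
contact_force: [-0.2, 0.4, 1.0]
width: 1.001
grip_force: 0.0
```

Run:
```python
from h import *
from station import r
need(.479,.3055,.15,1.71)
c=r.camera("wrist");im=c["image"];h=cv2.cvtColor(im,cv2.COLOR_RGB2HSV)
m=cv2.inRange(h,(4,170,120),(18,255,255));n,_,st,ce=cv2.connectedComponentsWithStats(m)
for i in range(1,n):
    if st[i,4]>200: print(st[i],ce[i],fish(c,*ce[i],.114).round(4),fish(c,*ce[i],.104).round(4))
cv2.imwrite("pics/w7.png",im[:,:,::-1])
```

```text
t 15.55 pos [ 0.4752 -0.0297  0.1728] psi 3.141 tilt [ 0.006 -0.   ] w 1.001 j6 -0.06
 turn z 1.431 shift then mm [331.4  50.2  22.7]
[ 257  189   50   54 2002] [281.33816184 215.33016983] [ 0.47   -0.0285  0.114 ] [ 0.4734 -0.0285  0.104 ]
```

Request:
{"fn": "servo_tool", "kwargs": {"deltas": [[[0, 0, 0], [0, 0, 0.12], 1], [[0, 0, 0], [0, 0, 0.12], 1], [[0, 0, 0], [0, 0, 0.12], 1], [[0, 0, 0], [0, 0, 0.12], 1], [[0, 0, 0], [0, 0, 0.12], 1], [[0, 0, 0], [0, 0, 0.12], 1], [[0, 0, 0], [0, 0, 0.12], 1], [[0, 0, 0], [0, 0, 0.12], 1], [[0, 0, 0], [0, 0, 0.12], 1], [[0, 0, 0], [0, 0, 0.12], 1]]}}

```text
t: 16.43
position: [0.4727, -0.0295, 0.1675]
ee_rot: [-0.001, 0.567, 0.823, -0.0]
contact_force: [-0.2, -0.3, 0.4]
width: 0.999
grip_force: 0.0
```

Request:
{"fn": "servo_tool", "kwargs": {"deltas": [[[0, 0, 0], [0, 0, 0.12], 1], [[0, 0, 0], [0, 0, 0.111], 1], [[33, 5, 0], [0, 0, 0], 1], [[33, 5, 0], [0, 0, 0], 1], [[33, 5, 0], [0, 0, 0], 1], [[33, 5, 0], [0, 0, 0], 1], [[33, 5, 0], [0, 0, 0], 1], [[33, 5, 0], [0, 0, 0], 1], [[33, 5, 0], [0, 0, 0], 1], [[33, 5, 0], [0, 0, 0], 1]]}}

```text
t: 17.27
position: [0.4755, 0.239, 0.1675]
ee_rot: [-0.0, 0.656, 0.755, -0.001]
contact_force: [0.9, -0.0, -0.3]
width: 1.0
grip_force: 0.0
```

Request:
{"fn": "servo_tool", "kwargs": {"deltas": [[[33, 5, 10], [0, 0, 0], 1], [[34, 5, 10], [0, 0, 0], 1], [[0, 0, 5], [0, 0, 0], 1], [[0, 0, 0], [0, 0, 0], 1]]}}

```text
t: 17.6
position: [0.4755, 0.306, 0.141]
ee_rot: [-0.0, 0.655, 0.755, -0.002]
contact_force: [-0.0, -0.5, -0.9]
width: 1.0
grip_force: 0.0
```

Run:
```python
from h import *
from station import r
need(.479,.3055,.15,1.71)
c=r.camera("wrist");pickle.dump(c,open("w8.pkl","wb"))
cv2.imwrite("pics/w8.png",cv2.resize(c["image"][90:340,120:430,::-1],None,fx=2.4,fy=2.4))
```

```text
t 17.6 pos [0.4755 0.306  0.141 ] psi 1.712 tilt [-0.003 -0.002] w 1.0 j6 2.0
 turn z 0.002 shift then mm [-1.   3.4 -9. ]
```

View pics/w8.png

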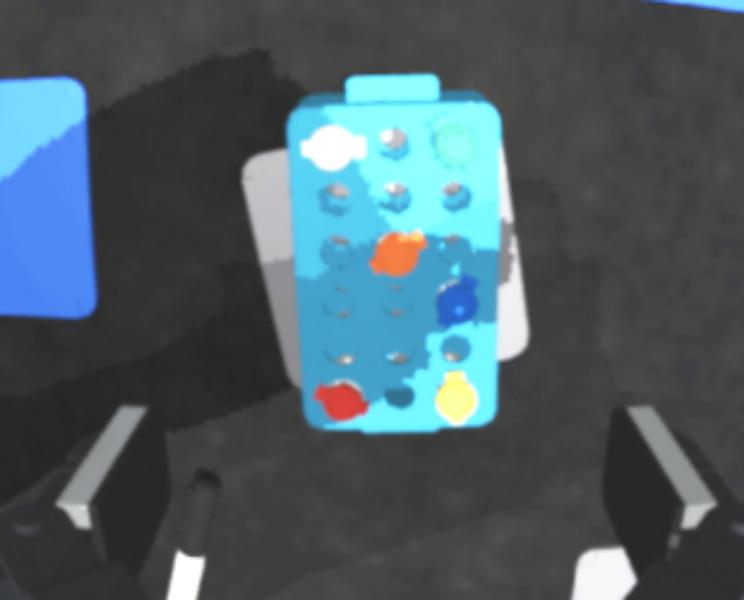

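The rack fills about (289..499, 103..428) in the crop, with the square mat under it.

Run:
```python
from h import *
c=pickle.load(open("w8.pkl","rb"))
f=lambda x,y:(120+(x+.5)/2.4-.5,90+(y+.5)/2.4-.5)
P=np.array([fish(c,*f(*p),.043) for p in [(288,103),(500,103),(497,428),(306,430)]]);print(P.round(4),P.mean(0).round(4))
u=(P[2]+P[3]-P[0]-P[1]);print("dir",np.arctan2(u[1],u[0])%np.pi)
a,b=[fish(c,*f(*p),.04) for p in[(392,73),(400,434)]];print("tabs",((a+b)/2).round(4),np.linalg.norm(a-b),np.arctan2(*(a-b)[1::-1])%np.pi)
M=np.array([fish(c,*f(*p),.003) for p in [(241,158),(293,392),(530,358)]]);print("sq",M.round(4),((M[0]+M[2])/2).round(4))
need(*P.mean(0)[:2],.01,1.71)
```

```text
[[0.437  0.3589 0.043 ]
 [0.5023 0.3683 0.043 ]
 [0.5216 0.2578 0.043 ]
 [0.4552 0.2477 0.043 ]] [0.479  0.3082 0.043 ]
dir 1.7383466214422465
tabs [0.4781 0.3109 0.04  ] 0.12465670611444146 1.7368042107128305
sq [[0.4173 0.3331 0.003 ]
 [0.4465 0.2423 0.003 ]
 [0.5379 0.2702 0.003 ]] [0.4776 0.3016 0.003 ]
t 17.65 pos [0.4759 0.305  0.142 ] psi 1.711 tilt [-0.002 -0.002] w 0.995 j6 2.0
 turn z 0.001 shift then mm [  2.9   3.8 132. ]
```

Request:
{"fn": "servo_tool", "kwargs": {"deltas": [[[1.5, 3.5, 15], [0, 0, -0.01], 1], [[0, 0, 20], [0, 0, 0], 1], [[0, 0, 25], [0, 0, 0], 1], [[0, 0, 25], [0, 0, 0], 1], [[0, 0, 18], [0, 0, 0], 1], [[0, 0, 12], [0, 0, 0], 1], [[0, 0, 8], [0, 0, 0], 1], [[0, 0, 4], [0, 0, 0], 1], [[0, 0, 4], [0, 0, 0], 1], [[0, 0, 0], [0, 0, 0], 1]]}}

```text
t: 18.48
position: [0.4803, 0.3068, 0.0126]
ee_rot: [0.0, 0.653, 0.758, 0.0]
contact_force: [1.0, 0.3, 0.2]
width: 1.002
grip_force: 0.0
```

Request:
{"fn": "servo_tool", "kwargs": {"deltas": [[[0, 0, 0], [0, 0, 0], 0.3], [[0, 0, 0], [0, 0, 0], 0.3], [[0, 0, 0], [0, 0, 0], 0.3], [[0, 0, 0], [0, 0, 0], 0.3], [[0, 0, 0], [0, 0, 0], 0.3], [[0, 0, 0], [0, 0, 0], 0.3]], "force": 60}}

```text
t: 18.98
position: [0.4805, 0.3073, 0.0136]
ee_rot: [0.0, 0.653, 0.758, 0.001]
contact_force: [-1.6, -2.8, 7.1]
width: 0.796
grip_force: 67.4
```

Request:
{"fn": "servo_tool", "kwargs": {"deltas": [[[0, 0, -3], [0, 0, 0], 0.1], [[0, 0, -8], [0, 0, 0], 0.1], [[0, 0, -12], [0, 0, 0], 0.1], [[0, 0, -12], [0, 0, 0], 0.1], [[0, 0, -10], [0, 0, 0], 0.1], [[0, 0, -5], [0, 0, 0], 0.1], [[-9, 5, 0], [0, 0, 0], 0.1], [[-17, 10, 0], [0, 0, 0], 0.1], [[-24, 14, 0], [0, 0, 0], 0.1], [[-28, 16, 0], [0, 0, 0], 0.1]]}}

```text
t: 19.82
position: [0.5363, 0.236, 0.0622]
ee_rot: [-0.0, 0.652, 0.758, -0.0]
contact_force: [0.7, 0.3, -1.0]
width: 0.795
grip_force: 67.5
```

Request:
{"fn": "servo_tool", "kwargs": {"deltas": [[[-29, 17, 0], [0, 0, 0], 0.1], [[-29, 17, 0], [0, 0, 0], 0.1], [[-28, 16, 0], [0, 0, 0], 0.1], [[-24, 14, 0], [0, 0, 0], 0.1], [[-17, 10, 0], [0, 0, 0], 0.1], [[-10, 6, 0], [0, 0, 0], 0.1], [[-4, 3, 0], [0, 0, 0], 0.1], [[0, 0, 0], [0, 0, 0], 0.1], [[0, 0, 0], [0, 0, 0], 0.1]]}}

```text
t: 20.57
position: [0.6386, 0.1102, 0.0623]
ee_rot: [-0.0, 0.652, 0.758, -0.0]
contact_force: [0.3, 0.1, -0.9]
width: 0.798
grip_force: 67.5
```

Run:
```python
from h import *
from station import r
need(.6395,.110,.0135,1.717)
c=r.camera("top");cv2.imwrite("pics/t9.png",cv2.resize(c["image"][100:240,180:400,::-1],None,fx=3.6,fy=3.6,interpolation=cv2.INTER_CUBIC))
```

```text
t 20.57 pos [0.6386 0.1102 0.0623] psi 1.72 tilt [-0.001  0.   ] w 0.798 j6 1.59
 turn z 0.003 shift then mm [-0.3  0.9 48.8]
```

Request:
{"fn": "servo_tool", "kwargs": {"deltas": [[[0, 1, 8], [0, 0, 0], 0.1], [[0, 0, 12], [0, 0, 0], 0.1], [[0, 0, 12], [0, 0, 0], 0.1], [[0, 0, 8], [0, 0, 0], 0.1], [[0, 0, 4], [0, 0, 0], 0.1], [[0, 0, 2], [0, 0, 0], 0.1], [[0, 0, 1], [0, 0, 0], 0.1], [[0, 0, 0], [0, 0, 0], 0.1], [[0, 0, 0], [0, 0, 0], 0.1]]}}

```text
t: 21.37
position: [0.6404, 0.1098, 0.016]
ee_rot: [0.0, 0.653, 0.758, 0.0]
contact_force: [0.4, -0.1, 0.2]
width: 0.802
grip_force: 67.5
```

Request:
{"fn": "servo_tool", "kwargs": {"deltas": [[[0, 0, 1], [0, 0, 0], 0.1], [[0, 0, 0.5], [0, 0, 0], 0.1], [[0, 0, 0], [0, 0, 0], 0.1]]}}

```text
t: 21.62
position: [0.6402, 0.1097, 0.0141]
ee_rot: [0.0, 0.653, 0.758, 0.0]
contact_force: [-0.5, 0.3, -1.5]
width: 0.795
grip_force: 67.5
```

Request:
{"fn": "servo_tool", "kwargs": {"deltas": [[[0, 0, 1], [0, 0, 0], 0.1], [[0, 0, 0.5], [0, 0, 0], 0.1], [[0, 0, 0], [0, 0, 0], 0.1]]}}

```text
t: 21.87
position: [0.6403, 0.1097, 0.0136]
ee_rot: [0.0, 0.653, 0.758, 0.0]
contact_force: [-6.3, -1.9, 14.7]
width: 0.794
grip_force: 69.2
```

Request:
{"fn": "servo_tool", "kwargs": {"deltas": [[[0, 0, -1], [0, 0, 0], 0.7], [[0, 0, 0], [0, 0, 0], 1], [[0, 0, 0], [0, 0, 0], 1], [[0, 0, -10], [0, 0, 0], 1], [[0, 0, -25], [0, 0, 0], 1], [[0, 0, -30], [0, 0, 0], 1], [[0, 0, -30], [0, 0, 0], 1], [[0, 0, -30], [0, 0, 0], 1], [[0, 0, 0], [0, 0, 0], 1], [[0, 0, 0], [0, 0, 0], 1]]}}

```text
t: 22.7
position: [0.6413, 0.1099, 0.1409]
ee_rot: [0.001, 0.653, 0.758, 0.001]
contact_force: [-0.4, 0.6, -1.1]
width: 0.997
grip_force: 0.0
```

Run:
```python
from h import *
from station import r
need(.62,-.189,.13,3.14)
c=r.camera("top");pickle.dump(c,open("t10.pkl","wb"))
w=r.camera("wrist");pickle.dump(w,open("w10.pkl","wb"))
big=np.zeros((600,800,3),np.uint8)
big[:]=cv2.resize(w["image"][:,:,::-1],(800,600))
cv2.imwrite("pics/w10.png",big)
```

```text
t 22.7 pos [0.6413 0.1099 0.1409] psi 1.72 tilt [0.004 0.001] w 0.997 j6 1.59
 turn z -1.42 shift then mm [  20.9 -298.9   10.6]
```

View pics/w10.png

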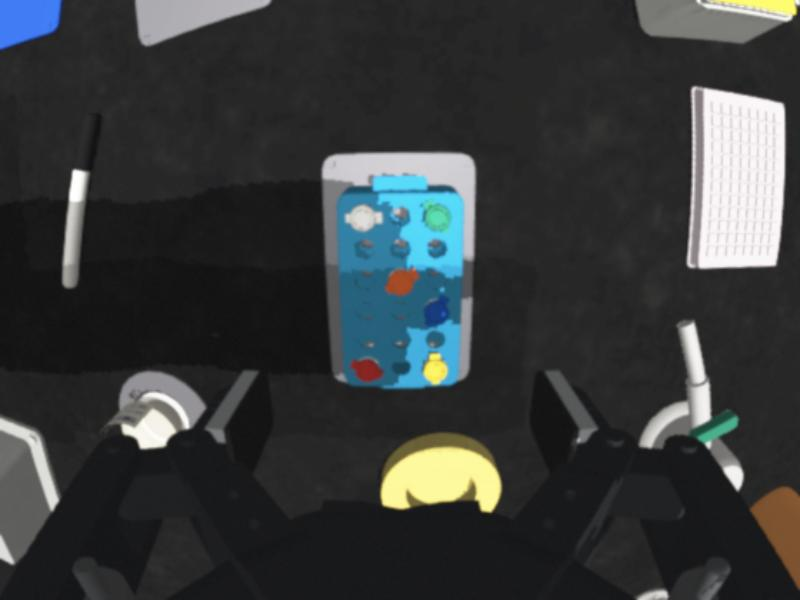

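The rack lies lengthwise within the long mat. Now measuring its centring.

Run:
```python
from h import *
c=pickle.load(open("w10.pkl","rb"))
g=lambda p,z:fish(c,p[0]*.7,p[1]*.7,z)
M=np.array([g(p,.003) for p in [(321,153),(477,153),(470,384),(332,386)]])
P=np.array([g(p,.043) for p in [(336,190),(464,192),(462,388),(343,388)]])
a,b=g((400,177),.04),g((402,390),.04)
for n,Q in("mat",M),("rack",P):
  u=Q[0]+Q[1]-Q[2]-Q[3];print(n,Q.mean(0).round(4),np.arctan2(u[1],u[0]).round(3),np.linalg.norm(Q[0]-Q[1]).round(3),(np.linalg.norm(u)/2).round(3))
print("tabs",((a+b)/2).round(4),np.linalg.norm(a-b))
need(.6195,-.19,.13,3.14)
```

```text
mat [0.64   0.1107 0.003 ] 1.727 0.094 0.154
rack [0.6409 0.1103 0.043 ] 1.732 0.066 0.114
tabs [0.6404 0.1124 0.04  ] 0.1231918796277352
t 22.8 pos [0.6398 0.1097 0.138 ] psi 1.72 tilt [-0.001 -0.   ] w 1.002 j6 1.59
 turn z -1.42 shift then mm [  19.8 -299.7    8.1]
```

Request:
{"fn": "servo_tool", "kwargs": {"deltas": [[[0, 0, 0], [0, 0, -0.12], 1], [[0, 0, 0], [0, 0, -0.12], 1], [[0, 0, 0], [0, 0, -0.12], 1], [[0, 0, 0], [0, 0, -0.12], 1], [[0, 0, 0], [0, 0, -0.12], 1], [[0, 0, 0], [0, 0, -0.12], 1], [[0, 0, 0], [0, 0, -0.12], 1], [[0, 0, 0], [0, 0, -0.12], 1], [[0, 0, 0], [0, 0, -0.12], 1], [[0, 0, 0], [0, 0, -0.12], 1]]}}

```text
t: 23.63
position: [0.6393, 0.1096, 0.137]
ee_rot: [-0.001, 0.108, 0.994, -0.0]
contact_force: [0.2, 0.1, -0.1]
width: 1.001
grip_force: 0.0
```

Request:
{"fn": "servo_tool", "kwargs": {"deltas": [[[0, 0, 0], [0, 0, -0.12], 1], [[0, 0, 0], [0, 0, -0.1], 1], [[3, -37, 0], [0, 0, 0], 1], [[3, -37, 0], [0, 0, 0], 1], [[3, -37, 0], [0, 0, 0], 1], [[3, -37, 0], [0, 0, 0], 1], [[3, -37, 0], [0, 0, 0], 1], [[3, -37, 0], [0, 0, 0], 1], [[2, -37, 0], [0, 0, 0], 1], [[1, -35, 0], [0, 0, 0], 1]]}}

```text
t: 24.47
position: [0.6173, -0.186, 0.1372]
ee_rot: [-0.001, 0.001, 1.0, 0.0]
contact_force: [0.6, 1.6, -0.1]
width: 1.001
grip_force: 0.0
```

Request:
{"fn": "servo_tool", "kwargs": {"deltas": [[[0, -5, 0], [0, 0, 0], 0.75], [[0, 0, 0], [0, 0, 0], 0.75], [[0, 0, 0], [0, 0, 0], 0.75]]}}

```text
t: 24.72
position: [0.618, -0.1889, 0.1374]
ee_rot: [-0.001, 0.001, 1.0, 0.0]
contact_force: [0.1, 1.8, -0.2]
width: 0.875
grip_force: 0.0
```

Run:
```python
from h import *
from station import r
need(.6185,-.19,.0,3.14)
c=r.camera("wrist");h=cv2.cvtColor(c["image"],cv2.COLOR_RGB2HSV)
m=cv2.inRange(h,(0,130,90),(4,255,255))|cv2.inRange(h,(174,130,90),(180,255,255))
n,_,st,ce=cv2.connectedComponentsWithStats(m)
for i in range(1,n):
    if st[i,4]>30: print(st[i],fish(c,*ce[i],.021).round(4))
```

```text
t 24.72 pos [ 0.618  -0.1889  0.1374] psi 3.139 tilt [-0.002  0.001] w 0.875 j6 -0.29
 turn z -0.001 shift then mm [ -0.7  -1.2 137.4]
[252 178  14  10 119] [ 0.6035 -0.2064  0.021 ]
[536 209  11  17 107] [0.6379 0.0978 0.021 ]
```

The red key sits where it should under the jaws, so the timer is centred there. Descending.

Request:
{"fn": "servo_tool", "kwargs": {"deltas": [[[0, -1, 15], [0, 0, 0], 0.75], [[0, 0, 20], [0, 0, 0], 0.75], [[0, 0, 25], [0, 0, 0], 0.75], [[0, 0, 25], [0, 0, 0], 0.75], [[0, 0, 20], [0, 0, 0], 0.75], [[0, 0, 14], [0, 0, 0], 0.75], [[0, 0, 9], [0, 0, 0], 0.75], [[0, 0, 6], [0, 0, 0], 0.75], [[0, 0, 3], [0, 0, 0], 0.75], [[0, 0, 0], [0, 0, 0], 0.75]]}}

```text
t: 25.6
position: [0.6187, -0.1897, 0.0015]
ee_rot: [-0.0, 0.001, 1.0, 0.0]
contact_force: [0.2, 0.3, 0.2]
width: 0.873
grip_force: 0.0
```

Request:
{"fn": "servo_tool", "kwargs": {"deltas": [[[0, 0, 0], [0, 0, 0], 0.3], [[0, 0, 0], [0, 0, 0], 0.3], [[0, 0, 0], [0, 0, 0], 0.3], [[0, 0, 0], [0, 0, 0], 0.3], [[0, 0, 0], [0, 0, 0], 0.3], [[0, 0, 0], [0, 0, 0], 0.3]], "force": 45}}

```text
t: 26.1
position: [0.6193, -0.1903, 0.003]
ee_rot: [0.001, 0.001, 1.0, -0.0]
contact_force: [-2.7, 2.5, 8.7]
width: 0.665
grip_force: 46.6
```

It gripped a bit high, on the rounded edge. Reopening to take it 3 mm lower.

Request:
{"fn": "servo_tool", "kwargs": {"deltas": [[[0, 0, 0], [0, 0, 0], 0.75], [[0, 0, 0], [0, 0, 0], 0.75], [[0, 0, 0], [0, 0, 0], 0.75], [[0, 0, 1.5], [0, 0, 0], 0.75], [[0, 0, 1.5], [0, 0, 0], 0.75], [[0, 0, 0], [0, 0, 0], 0.75]]}}

```text
t: 26.6
position: [0.6184, -0.1902, -0.0019]
ee_rot: [-0.0, 0.001, 1.0, 0.0]
contact_force: [-0.4, 0.6, 0.1]
width: 0.876
grip_force: 0.0
```

Request:
{"fn": "servo_tool", "kwargs": {"deltas": [[[0, 0, 0], [0, 0, 0], 0.3], [[0, 0, 0], [0, 0, 0], 0.3], [[0, 0, 0], [0, 0, 0], 0.3], [[0, 0, 0], [0, 0, 0], 0.3], [[0, 0, 0], [0, 0, 0], 0.3], [[0, 0, 0], [0, 0, 0], 0.3]]}}

```text
t: 27.1
position: [0.6186, -0.1903, -0.0009]
ee_rot: [0.0, 0.001, 1.0, -0.0]
contact_force: [-4.1, 1.0, 8.3]
width: 0.685
grip_force: 47.1
```

Request:
{"fn": "servo_tool", "kwargs": {"deltas": [[[0, 0, -2], [0, 0, 0], 0.1], [[0, 0, -6], [0, 0, 0], 0.1], [[0, 0, -14], [0, 0, 0], 0.1], [[0, 0, -18], [0, 0, 0], 0.1], [[0, 0, -18], [0, 0, 0], 0.1], [[0, 0, -16], [0, 0, 0], 0.1], [[0, 0, -10], [0, 0, 0], 0.1], [[3, 11, 0], [0, 0, 0], 0.1], [[6, 22, 0], [0, 0, 0], 0.1], [[9, 31, 0], [0, 0, 0], 0.1]]}}

```text
t: 27.93
position: [0.6004, -0.1264, 0.0817]
ee_rot: [-0.0, 0.002, 1.0, -0.0]
contact_force: [0.7, 1.1, -0.3]
width: 0.687
grip_force: 47.1
```

Request:
{"fn": "servo_tool", "kwargs": {"deltas": [[[9, 32, 0], [0, 0, 0], 0.1], [[9, 32, 0], [0, 0, 0], 0.1], [[9, 32, 0], [0, 0, 0], 0.1], [[9, 32, 0], [0, 0, 0], 0.1], [[9, 32, 0], [0, 0, 0], 0.1], [[9, 32, 0], [0, 0, 0], 0.1], [[9, 32, 0], [0, 0, 0], 0.1], [[9, 32, 0], [0, 0, 0], 0.1], [[9, 32, 0], [0, 0, 0], 0.1], [[9, 32, 0], [0, 0, 0], 0.1]]}}

```text
t: 28.77
position: [0.5097, 0.1956, 0.0819]
ee_rot: [-0.0, 0.001, 1.0, -0.0]
contact_force: [0.9, 0.8, -0.4]
width: 0.684
grip_force: 47.1
```

Request:
{"fn": "servo_tool", "kwargs": {"deltas": [[[9, 32, 0], [0, 0, 0], 0.1], [[9, 32, 0], [0, 0, 0], 0.1], [[8, 26, 0], [0, 0, 0], 0.1], [[4, 13, 0], [0, 0, 0], 0.1], [[0, 0, 0], [0, 0, -0.1], 0.1], [[0, 0, 0], [0, 0, -0.1], 0.1], [[0, 0, 0], [0, 0, -0.09], 0.1], [[0, 0, 0], [0, 0, 0], 0.1], [[0, 0, 0], [0, 0, 0], 0.1]]}}

```text
t: 29.52
position: [0.4811, 0.2967, 0.0821]
ee_rot: [-0.0, -0.142, 0.99, -0.0]
contact_force: [0.1, 0.6, -0.9]
width: 0.684
grip_force: 47.1
```

Run:
```python
from h import *
need(.4785,.301,.0,3.43)
```

```text
t 29.52 pos [0.4811 0.2967 0.0821] psi -2.856 tilt [-0.001 -0.   ] w 0.684 j6 0.27
 turn z -0.003 shift then mm [ 1.2  4.9 82.1]
```

Request:
{"fn": "servo_tool", "kwargs": {"deltas": [[[1, 5, 6], [0, 0, 0], 0.1], [[0, 0, 14], [0, 0, 0], 0.1], [[0, 0, 18], [0, 0, 0], 0.1], [[0, 0, 16], [0, 0, 0], 0.1], [[0, 0, 12], [0, 0, 0], 0.1], [[0, 0, 8], [0, 0, 0], 0.1], [[0, 0, 4], [0, 0, 0], 0.1], [[0, 0, 2], [0, 0, 0], 0.1], [[0, 0, 1], [0, 0, 0], 0.1], [[0, 0, 0], [0, 0, 0], 0.1]]}}

```text
t: 30.35
position: [0.4794, 0.3017, 0.0019]
ee_rot: [0.0, -0.143, 0.99, 0.0]
contact_force: [-0.6, -0.3, 0.9]
width: 0.691
grip_force: 47.1
```

Request:
{"fn": "servo_tool", "kwargs": {"deltas": [[[0, 0, 0.5], [0, 0, 0], 0.1], [[0, 0, 0.5], [0, 0, 0], 0.1], [[0, 0, 0], [0, 0, 0], 0.1]]}}

```text
t: 30.6
position: [0.4793, 0.3016, 0.0008]
ee_rot: [0.0, -0.144, 0.99, 0.0]
contact_force: [0.1, -0.5, -0.3]
width: 0.688
grip_force: 47.1
```

Within about 1–2 mm of touchdown; a last bit down, then release and retreat.

Request:
{"fn": "servo_tool", "kwargs": {"deltas": [[[0, 0, 0.7], [0, 0, 0], 0.1], [[0, 0, 0.5], [0, 0, 0], 0.1], [[0, 0, 0], [0, 0, 0], 0.1]]}}

```text
t: 30.85
position: [0.4791, 0.3015, -0.0008]
ee_rot: [-0.0, -0.144, 0.99, -0.0]
contact_force: [0.1, 0.4, -1.0]
width: 0.684
grip_force: 47.1
```

Request:
{"fn": "servo_tool", "kwargs": {"deltas": [[[0, 0, 0], [0, 0, 0], 0.75], [[0, 0, 0], [0, 0, 0], 0.75], [[0, 0, 0], [0, 0, 0], 0.75], [[0, 0, -5], [0, 0, 0], 0.75], [[0, 0, -20], [0, 0, 0], 0.75], [[0, 0, -30], [0, 0, 0], 0.75], [[0, 0, -30], [0, 0, 0], 0.75], [[0, 0, -30], [0, 0, 0], 0.75], [[0, 0, 0], [0, 0, 0], 0.75], [[0, 0, 0], [0, 0, 0], 0.75]]}}

```text
t: 31.68
position: [0.4801, 0.3022, 0.1163]
ee_rot: [0.002, -0.144, 0.99, 0.001]
contact_force: [-0.3, -0.4, -0.2]
width: 0.871
grip_force: 0.0
```

Run:
```python
from h import *
from station import r
w=r.camera("wrist");pickle.dump(w,open("w11.pkl","wb"))
cv2.imwrite("pics/w11.png",cv2.resize(w["image"][:,:,::-1],(800,600)))
```

```text
(no output)
```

View pics/w11.png

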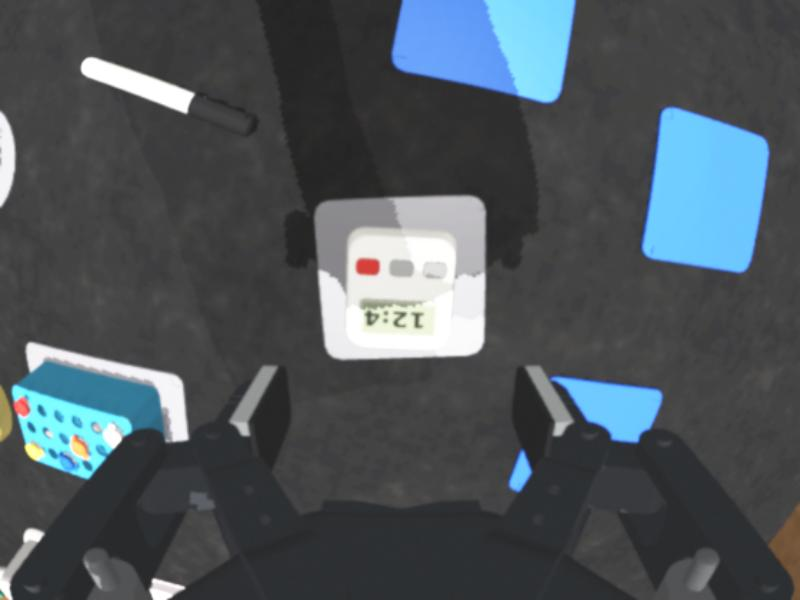

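The timer lies flat at about (402,285), centred on the square mat at (402,278); rack and marker are undisturbed. The bottle and rack were already measured after release, so I'm handing in.

Run:
```python
from h import *
from station import r
c=pickle.load(open("w11.pkl","rb"));g=lambda p,z:fish(c,p[0]*.7,p[1]*.7,z)
M=np.array([g(p,.003) for p in [(314,197),(486,195),(486,355),(326,360)]]).mean(0)
T=np.array([g(p,.021) for p in [(348,237),(457,241),(452,349),(345,346)]]).mean(0)
d=np.linalg.norm((M-T)[:2]);print(M.round(4),T.round(4),d)
if d<.009: print(r.sign_off())
```

```text
[0.4765 0.3033 0.003 ] [0.4801 0.3028 0.021 ] 0.0036954124471816293
the job is handed in; nothing more can be done
None
```

The job is handed in: the bottle, rack and timer stand upright on their own mats, each measured within about 4 mm of centre, though the verdict itself was not shown.

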